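Shut the curing drawer and press the sunken start key

ROBOT

A 6-joint arm with a two-finger parallel gripper is mounted at the origin on the work surface. World frame = base frame: x ahead of the robot, y to its left, z up, the work surface at z = 0. Lengths are in m, angles in rad, forces in N, time in s.
With the tool pointing down it reaches from about 0.275 to 0.75 m from the base axis. Payload 10.2 kg.
Tool frame: the origin (TCP) lies midway between the tips of the shut fingers; the grasp point (between the pads) lies 19 mm behind it (arm.hold_point_z is the distance from the TCP to the grasp point, in m); z points along the fingers, y is the line along which they close (so a half turn about z gives the same grasp; the last joint's range is limited). The gripper opens to 85 mm and grips with 20 to 120 N. Pads are 22 mm wide; open, the fingers measure 114 mm over their backs; the gripper's body (76 mm by 85 mm) begins 54 mm behind the grasp point. The pads swing forward as they close: fully open they stand 13 mm farther back than shut.
Start: joints at [-0.223, 0.313, 1.498, -0, 1.331, -0.223], TCP at [0.525, -0, 0.231] pointing down, gripper open.
Joint ranges: [-2.94, 2.94], [-0.97, 2.17], [0.19, 2.56], [-1.23, 4.37], [0.02, 3.11], [-2.88, 2.88]. Speed limits (rad/s): [2.39, 2.39, 3.01, 3.14, 3.14, 3.14].

INTERFACE

Orientations are given as a 3x3 rotation matrix whose columns are the frame's x, y, z axes.
In Python, from rig import readout, read_camera, arm gives the robot as it stands. The module is installed in compiled form; this text tells all that it offers.
- The arm moves only by the shell command python3 -m inch 'ROWS' [FORCE]. ROWS is JSON, one flat list of numbers, 7 for each row, row after row: the shift along the tool's x, y, z in m, then the turn, a rotation vector about the tool's x, y, z in rad, then the opening, from -1 (shut) to 1 (fully open). A call has 1 to 8 rows; each row is the pose to reach, as a shift and turn from the pose commanded when the call began, along the tool's axes at that moment; what a row does not reach only later rows make up. A row lasts 1/10 s, in which the tool goes at most 50 mm and 8.59 degrees, less where a joint would pass 70% of its speed; a pose out of reach is approached as far as the arm can. A call with a gripper value outside its range is refused whole. The fingers move at their own pace and stop on an object; FORCE is the grip in N (left out, the last holds). Time passes only in rows, so rows that repeat a pose let the fingers close. It gives the time, the measured TCP pose, the force, the opening and the grip force at its end, in the units of the state.
- readout.get_state(): the state, without advancing time (a new reading comes with each control period).
- read_camera(name): name is "scene" or "side" or "wrist"; returns a dict with "pixels" (420x560x3 uint8, red, green, blue), "mtx" (3x3 intrinsics, pixels), "world_from_camera" (4x4, takes a point from camera to world coordinates). Camera axes: x right, y up, looking along -z (the intrinsics and any distortion apply to the point x, -y, -z); pixel columns grow to the right and rows downward; lengths in m; the calibration is good to about 2 mm. A picture is of the moment at which its call begins. There is no depth.
- arm.job_done(): hands the job in; it is judged then, once.
The state is a dict: "time": time; "qpos": joint angles; "joint_velocities": joint speeds; "tau": joint torques, N m; "ee_pos": TCP position; "eef_rot": TCP orientation; "ft_force": force on the tool from outside, world axes, zero at the start; "moment": the same for the moment, N m; "gripper_width": finger opening in m; "finger_force": force on a finger pad.
Only numpy, scipy, OpenCV 4.12 (cv2) and the standard library are available. Lean on these libraries where they do the work, as an engineer would, in place of code of your own. Each camera call takes 0.05 s, during which the arm holds its last target. There are 200 camera calls.

TASK

Start the dental curing unit on the cast in its drawer: push the open drawer fully shut, then reach into the round well on top of the unit, press the sunken round key fully down, keep it down for about one second and let it come up again. Only push and press: lift nothing, keep the cast in the drawer standing upright, leave the square key beside it unpressed and the other things on the bench and on the unit where they are.

Things in the scene. Friction and masses are not known exactly. Their poses are not given: they have to be found in the camera images.
- unit: the curing unit, a fixed white flat housing 220 (x) x 280 (y) x 85 mm high. Origin at the centre of its underside, on the table; z up; its front, with the drawer, faces its -x. Its flat top (deck) is 85 mm above the table and carries two grey key pods
- drawer (a joint): how far the drawer is out, in m: 0 = fully shut (hard stop), up to 0.11 out along the unit's -x. It slides with about 2 N of friction plus 8 N per m/s, has no spring and stays where it is left
- drawer_face (a point): centre of the outer face of the drawer's flat front panel; x axis points into the unit (the direction that shuts the drawer), z up. The panel is 204 mm wide (y), 74 mm high (from 8 to 82 mm above the table) and 14 mm thick, with no handle. Shut, its face stands 16 mm in front of the unit's front; behind it is a steel tray with its floor 20 mm and its side walls 42 mm above the table
- cast_mid (a point): centre (half-way up) of the loose plaster dental cast standing in the drawer's tray: about 56 x 56 mm, 36 mm high, its base 20 mm above the table; it rides along with the drawer and fits under the unit's top
- round_mouth (a point): centre of the mouth of the round well (start): 48 mm in diameter, 24 mm deep, open to the top in a grey pod 70 x 70 x 30 mm on the unit's deck; z up, axes parallel to the unit's. The mouth is 115 mm above the table. Which of the two places on the deck has the round well varies
- round_top (a point): centre of the top of the round key (26 mm in diameter, off-white), in the middle of the round well, 14 mm below the mouth when not pressed
- round_key (a joint): how far the round key is pressed down, in m: 0 = up, 0.005 = fully down at its stop. Spring-loaded: 1.2 N starts it moving, 4 N holds it fully down; it comes up by itself
- square_mouth (a point): centre of the mouth of the square well (power, not to be pressed): 46 x 46 mm, 24 mm deep, in a pod of the same size 116 mm beside the round one
- square_key (a joint): how far the square key (24 x 24 mm, off-white, in the square well) is pressed down, in m: 0 = up, 0.005 = fully down. Leave it alone
- spare_mid (a point): centre (half-way up) of another, loose plaster cast of the same shape (36 mm high), standing on the unit's deck behind the pods
- wax_tin: loose round brass tin, 80 mm in diameter, 30 mm high, beside the unit; origin at the centre of its underside
- tooth_tin: loose round blue tin, 72 mm in diameter, 24 mm high, beside the unit; origin at the centre of its underside
- pen_cup: loose black cup, 72 mm in diameter, 100 mm high; origin at the centre of its underside
- wax_knife: loose wax spatula lying on the bench, 170 mm long along its x; origin under its middle
- bottle: loose white bottle, 44 mm in diameter, 110 mm high; origin at the centre of its underside
- articulator: loose blue articulator (a hinged frame with a cast), 100 x 90 mm, 137 mm high; origin at the centre of its underside
There are look-alikes about, which are no part of the job. Leave any green look-alike of the part that bears cast_mid alone.

How it is judged:
By the outcome, as a careful person would: the job done as asked, in the order asked, and still so for the second after the job is handed in, with the robot touching nothing.
It also fails if it takes over 45 s, if anything falls off the work surface, if the arm or the gripper's body presses on something with over 40 N, if the wrist force passes 120 N, or if a joint passes its speed limit or range.

## Working session

There is one attempt and no reset: what is moved stays moved. The work goes in short steps, Python scripts to look and compute and a shell command to move; the robot and the scene stay as the last step left them, time stands still between calls to the robot, and variables do not carry over. Pictures are saved under pics/ and viewed, at most 10 in all, crops included, and the job is handed in when it is done.

```bash
mkdir -p pics
cat > h.py <<'E'
import numpy as np, cv2
from rig import readout, read_camera, arm
def cam(n,save=None):
    c=read_camera(n)
    if save: cv2.imwrite('pics/'+save,c['pixels'][:,:,::-1])
    return c
def ray(c,u,v):
    d=np.linalg.inv(c['mtx'])@[u,v,1]; d=np.array([d[0],-d[1],-d[2]])
    T=c['world_from_camera']; return T[:3,3],T[:3,:3]@d
def onz(c,u,v,z):
    o,d=ray(c,u,v); return o+d*(z-o[2])/d[2]
def proj(c,p):
    T=c['world_from_camera']; q=T[:3,:3].T@(np.array(p)-T[:3,3]); q=c['mtx']@[q[0],-q[1],-q[2]]; return q[:2]/q[2]
E
python3 - <<'E'
from h import *
import pickle
cs={n:cam(n) for n in('scene','side','wrist')}
pickle.dump(cs,open('c0.pkl','wb'))
for n,c in cs.items():
    cv2.imwrite(f'pics/{n}0.png',c['pixels'][:,:,::-1]); print(n,c['world_from_camera'][:3,3].round(3),list(c))
s=readout.get_state(); print(s['time'],s['ee_pos'],s['eef_rot'],s['gripper_width'])
E
```

```text
scene [ 1.083 -0.531  1.288] ['pixels', 'mtx', 'world_from_camera']
side [0.387 1.059 1.132] ['pixels', 'mtx', 'world_from_camera']
wrist [0.525 0.082 0.373] ['pixels', 'mtx', 'world_from_camera']
0.15 [5.24810935e-01 2.38681070e-05 2.30872168e-01] [[ 4.01949295e-06  9.99999548e-01 -9.50858515e-04]
 [ 9.99999979e-01 -3.82494528e-06  2.04603856e-04]
 [ 2.04600127e-04 -9.50859318e-04 -9.99999527e-01]] 0.08555198778363585
```

View pics/scene0.png

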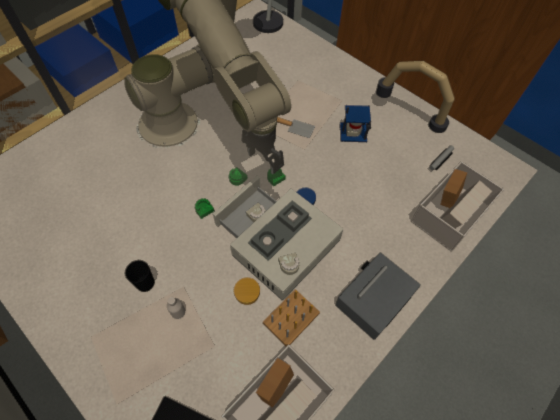

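View pics/side0.png

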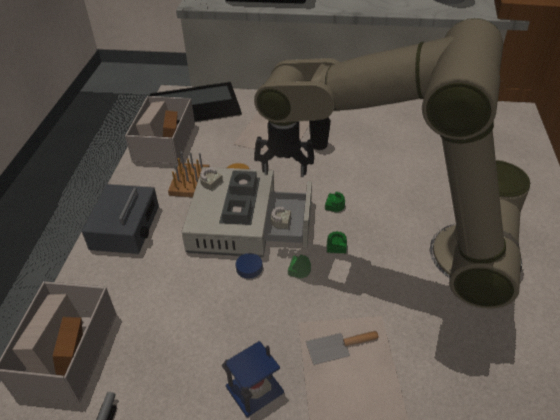

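View pics/wrist0.png

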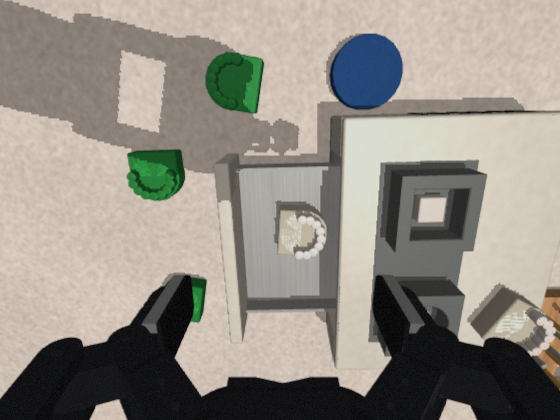

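The wrist view has +x to the right and +y up. The open drawer's panel runs (225,160)–(237,340), with the cast at (300,232). The square pod is at (435,205) and the round well below it, partly hidden, near (430,310). Green look-alikes are at (235,80), (155,175) and (195,300). In the scene view, the round well is at about (267,240) and the square one at (294,215).

Run:
```python
from h import *
import pickle
cs=pickle.load(open('c0.pkl','rb'))
w,s,d=cs['wrist'],cs['scene'],cs['side']
for n,c,u,v,z in [('panel top L',w,219,158,.082),('panel top R',w,234,342,.082),('panel inner L',w,239,158,.082),('deck front +y',w,343,118,.085),('deck front -y',w,337,368,.085),
 ('sq mouth',w,439,210,.115),('green1',w,235,82,.0),('green2',w,155,175,.0),('green3',w,195,300,.0),('green3right',w,205,300,.036),
 ('round sc',s,267,240,.115),('sq sc',s,294,215,.115),('round sd',d,243,182,.115),('sq sd',d,237,208,.115)]:
    print(n,onz(c,u,v,z).round(4))
a=[]
for n,c,(x0,x1,y0,y1) in [('scene',s,(190,360,160,310)),('side',d,(170,330,150,280))]:
    a.append(cv2.resize(c['pixels'][y0:y1,x0:x1],None,fx=3.2,fy=3.2,interpolation=cv2.INTER_CUBIC))
    print(n,a[-1].shape)
cv2.imwrite('pics/cropS.png',a[0][:,:,::-1]); cv2.imwrite('pics/cropD.png',a[1][:,:,::-1])
```

```text
panel top L [0.466  0.0383 0.082 ]
panel top R [ 0.4696 -0.1681  0.082 ]
panel inner L [0.4843 0.0383 0.082 ]
deck front +y [0.5771 0.0736 0.085 ]
deck front -y [ 0.587  -0.2018  0.085 ]
sq mouth [ 0.6586 -0.001   0.115 ]
green1 [0.4721 0.1088 0.    ]
green2 [0.3713 0.0057 0.    ]
green3 [ 0.4038 -0.1681  0.    ]
green3right [ 0.428 -0.144  0.036]
round sc [ 0.6691 -0.1269  0.115 ]
sq sc [ 0.6682 -0.0077  0.115 ]
round sd [ 0.6596 -0.1028  0.115 ]
sq sd [0.6572 0.0061 0.115 ]
scene (480, 544, 3)
side (416, 512, 3)
```

View pics/cropS.png

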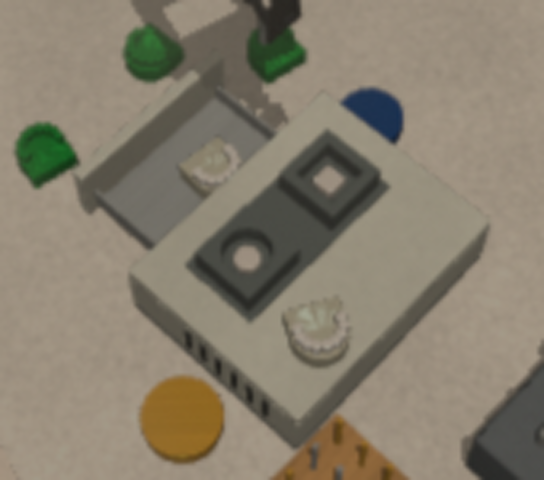

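The scene crop shows the round well at crop (247,255), nearest −y, and the square well at (330,178), nearest +y. That matches the wrist geometry. The drawer is about 98 mm out, with the panel centre at about (0.468, −0.065). I'll close the fingers and move in front of the panel at z = 0.045, above the 36 mm green casts.

```bash
python3 -m inch '[-0.02,-0.035,0,0,0,0,-1, -0.04,-0.07,0,0,0,0,-1, -0.065,-0.105,0,0,0,0,-1, -0.065,-0.105,0,0,0,0,-1, -0.065,-0.105,0.03,0,0,0,-1, -0.065,-0.105,0.06,0,0,0,-1, -0.065,-0.105,0.07,0,0,0,-1, -0.065,-0.105,0.07,0,0,0,-1]'
python3 - <<'E'
from h import *
import pickle
c=cam('wrist','w1.png'); pickle.dump(c,open('c1.pkl','wb'))
E
```

```text
time: 0.95
ee_pos: [0.4198, -0.0647, 0.1606]
eef_rot: [[-0.0, 1.0, -0.002], [1.0, 0.0, 0.001], [0.001, -0.002, -1.0]]
ft_force: [0.3, 0.7, 0.8]
gripper_width: 0.0002
finger_force: 0.0
```

View pics/w1.png

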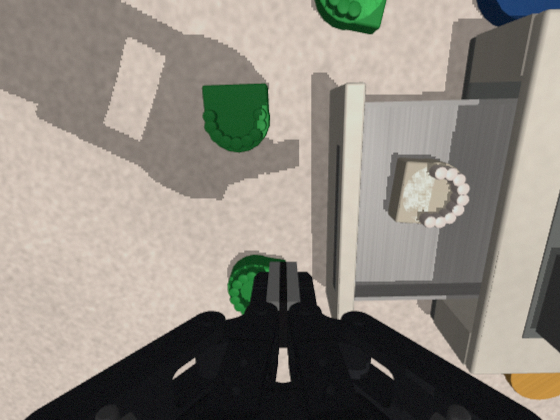

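The panel's top edge runs from (346,85) to about (338,318). The fingers' path down is clear, with one green cast behind them at (255,285) and another at (237,115).

```bash
python3 - <<'E'
from h import *
import pickle
c=pickle.load(open('c1.pkl','rb'))
for n,u,v,z in [('pL',346,84,.082),('pR',338,318,.082),('deckR',471,372,.085),('g3',270,285,.036),('g2',268,120,.036),('deckL',556,15,.085)]: print(n,onz(c,u,v,z).round(4))
E
python3 -m inch '[0,0,0.03,0,0,0,-1, 0,0,0.06,0,0,0,-1, 0,0,0.09,0,0,0,-1, 0,0,0.115,0,0,0,-1, 0,0,0.115,0,0,0,-1]'
```

```text
pL [0.4606 0.032  0.082 ]
pR [ 0.4655 -0.1478  0.082 ]
deckR [ 0.584  -0.2011  0.085 ]
g3 [ 0.4073 -0.1446  0.036 ]
g2 [0.4075 0.0081 0.036 ]
deckL [0.5835 0.0702 0.085 ]
time: 1.5
ee_pos: [0.4196, -0.0647, 0.0453]
eef_rot: [[-0.0, 1.0, -0.003], [1.0, 0.0, 0.001], [0.001, -0.003, -1.0]]
ft_force: [-0.3, 0.4, 0.4]
gripper_width: 0.0001
finger_force: 0.0
```

```bash
python3 -m inch '[0,0.008,0,0,0,0,-1, 0,0.016,0,0,0,0,-1, 0,0.022,0,0,0,0,-1, 0,0.027,0,0,0,0,-1, 0,0.032,0,0,0,0,-1, 0,0.037,0,0,0,0,-1, 0,0.042,0,0,0,0,-1, 0,0.047,0,0,0,0,-1]'; python3 -m inch '[0,0.005,0,0,0,0,-1, 0,0.011,0,0,0,0,-1, 0,0.018,0,0,0,0,-1, 0,0.025,0,0,0,0,-1, 0,0.032,0,0,0,0,-1, 0,0.039,0,0,0,0,-1, 0,0.046,0,0,0,0,-1, 0,0.052,0,0,0,0,-1]'
```

```text
time: 2.3
ee_pos: [0.4672, -0.0648, 0.0462]
eef_rot: [[0.0, 1.0, -0.001], [1.0, -0.0, 0.0], [0.0, -0.001, -1.0]]
ft_force: [-2.7, 1.1, 2.0]
gripper_width: 0.0001
finger_force: 1.2
time: 3.1
ee_pos: [0.5196, -0.065, 0.0463]
eef_rot: [[-0.0, 1.0, 0.0], [1.0, 0.0, -0.0], [-0.0, 0.0, -1.0]]
ft_force: [-2.4, 1.0, 0.8]
gripper_width: 0.0001
finger_force: 1.2
```

```bash
python3 -m inch '[0,0.005,0,0,0,0,-1, 0,0.010,0,0,0,0,-1, 0,0.015,0,0,0,0,-1, 0,0.019,0,0,0,0,-1, 0,0.022,0,0,0,0,-1, 0,0.025,0,0,0,0,-1, 0,0.0265,0,0,0,0,-1, 0,0.028,0,0,0,0,-1]'; python3 -m inch '[0,0.001,0,0,0,0,-1, 0,0.002,0,0,0,0,-1,0,0.003,0,0,0,0,-1]'
```

```text
time: 3.9
ee_pos: [0.5471, -0.065, 0.0463]
eef_rot: [[0.0, 1.0, 0.0], [1.0, -0.0, -0.0], [-0.0, 0.0, -1.0]]
ft_force: [-2.6, 2.4, -1.1]
gripper_width: -0.0
finger_force: 1.1
time: 4.2
ee_pos: [0.5501, -0.065, 0.0463]
eef_rot: [[0.0, 1.0, 0.0], [1.0, -0.0, 0.0], [0.0, 0.0, -1.0]]
ft_force: [-1.7, 1.2, 0.5]
gripper_width: 0.0001
finger_force: 1.0
```

```bash
python3 -m inch '[0,0.001,0,0,0,0,-1, 0,0.002,0,0,0,0,-1,0,0.003,0,0,0,0,-1]';python3 -m inch '[0,0.001,0,0,0,0,-1, 0,0.002,0,0,0,0,-1]'
```

```text
time: 4.5
ee_pos: [0.5512, -0.0649, 0.0462]
eef_rot: [[-0.001, 1.0, -0.005], [1.0, 0.001, 0.0], [0.0, -0.005, -1.0]]
ft_force: [-18.0, 0.1, 11.0]
gripper_width: -0.0002
finger_force: 9.2
time: 4.7
ee_pos: [0.5512, -0.0649, 0.0462]
eef_rot: [[-0.001, 1.0, -0.01], [1.0, 0.001, 0.001], [0.001, -0.01, -1.0]]
ft_force: [-30.7, -0.4, 20.5]
gripper_width: -0.0001
finger_force: 15.9
```

The drawer is at its hard stop: 30 N with no further motion. Next I'll back off, rise, and go to a viewpoint for the round well.

```bash
python3 -m inch '[0,-0.02,0,0,0,0,-1, 0,-0.045,0,0,0,0,-1, 0,-0.045,-0.04,0,0,0,-1, 0,-0.045,-0.09,0,0,0,-1, 0,-0.045,-0.14,0,0,0,-1, 0,-0.045,-0.19,0,0,0,-1, -0.03,-0.01,-0.19,0,0,0,-1, -0.06,0.03,-0.19,0,0,0,-1]'; python3 -m inch '[-0.04,0.03,0,0,0,0,-1, -0.075,0.05,0,0,0,0,-1, -0.075,0.05,0,0,0,0,-1, -0.075,0.05,0,0,0,0,-1]'
python3 - <<'E'
from h import *
import pickle
c=cam('wrist','w2.png'); pickle.dump(c,open('c2.pkl','wb'))
E
```

```text
time: 5.5
ee_pos: [0.5865, -0.1259, 0.2396]
eef_rot: [[-0.001, 1.0, 0.006], [1.0, 0.001, -0.003], [-0.003, 0.006, -1.0]]
ft_force: [-0.4, 0.4, 0.1]
gripper_width: -0.0001
finger_force: 0.0
time: 5.9
ee_pos: [0.6352, -0.2007, 0.2357]
eef_rot: [[0.001, 1.0, -0.0], [1.0, -0.001, 0.0], [0.0, -0.0, -1.0]]
ft_force: [-0.3, 0.2, -0.3]
gripper_width: 0.0001
finger_force: 0.0
```

View pics/w2.png

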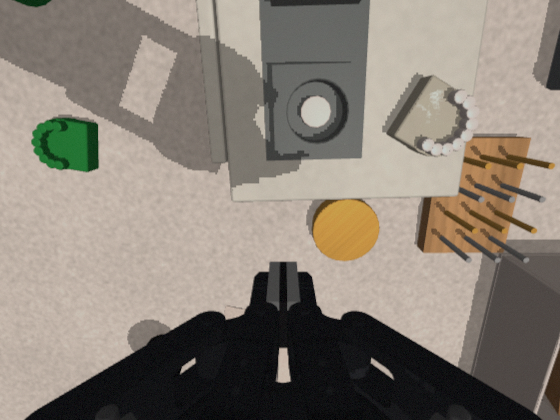

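The round well's mouth is at (317,109) and the off-white key at (316,112). The drawer panel is flush with the front at (215,100). I'll measure the key by mask and check it from two views.

Run:
```python
from h import *
import pickle
c=pickle.load(open('c2.pkl','rb'))
p=c['pixels']; m=(p.min(2)>140).astype(np.uint8)
m[:, :285]=0; m[:,345:]=0; m[:80]=0; m[145:]=0
n,l,st,ce=cv2.connectedComponentsWithStats(m); k=1+st[1:,4].argmax(); u,v=ce[k]; print(st[k],ce[k])
print('key',onz(c,u,v,.101), 'dia',np.ptp([onz(c,st[k][0],v,.101)[0],onz(c,st[k][0]+st[k][2],v,.101)[0]]))
print('mouth',onz(c,317.5,109.5,.115))
for q in [(266,62),(369,60),(267,160),(362,157)]: print('pod',onz(c,*q,.115).round(4))
print('deck -y corners',onz(c,232,200,.085),onz(c,458,195,.085))
# scene check
s=pickle.load(open('c0.pkl','rb'))['scene']; u,v=190+247/3.2,160+255/3.2
print('scene',onz(s,u,v,.108), 'tin',onz(c,346,229,.03))
print(readout.get_state()['ee_pos'])
```

```text
[301  96  30  31 719] [315.39777469 111.20445063]
key [ 0.66240471 -0.12147215  0.101     ] dia 0.02502080875032231
mouth [ 0.66266366 -0.12005958  0.115     ]
pod [ 0.6226 -0.0859  0.115 ]
pod [ 0.7003 -0.0846  0.115 ]
pod [ 0.6221 -0.1599  0.115 ]
pod [ 0.7008 -0.1574  0.115 ]
deck -y corners [ 0.58610699 -0.2030144   0.085     ] [ 0.80315313 -0.19817489  0.085     ]
scene [ 0.66633476 -0.1233658   0.108     ] tin [ 0.70970216 -0.2545336   0.03      ]
[ 0.63500762 -0.19980797  0.23633602]
```

```bash
python3 -m inch '[0.04,0.015,0,0,0,0,-1, 0.079,0.0275,0,0,0,0,-1, 0.079,0.0275,0.04,0,0,0,-1, 0.079,0.0275,0.08,0,0,0,-1, 0.079,0.0275,0.105,0,0,0,-1, 0.079,0.0275,0.105,0,0,0,-1, 0.079,0.0275,0.105,0,0,0,-1]'
python3 - <<'E'
from h import *
import pickle
c=cam('wrist','w3.png')
print(readout.get_state()['ee_pos'],readout.get_state()['ft_force'], proj(c,readout.get_state()['ee_pos']))
E
```

```text
time: 6.65
ee_pos: [0.6628, -0.1205, 0.1331]
eef_rot: [[-0.001, 1.0, 0.002], [1.0, 0.001, -0.001], [-0.001, 0.002, -1.0]]
ft_force: [-0.0, 0.4, 0.6]
gripper_width: -0.0001
finger_force: 0.0
[ 0.66324082 -0.12082395  0.13388912] [ 0.13848235 -0.21856458  1.11831493] [283.39505365 278.74677479]
```

View pics/w3.png

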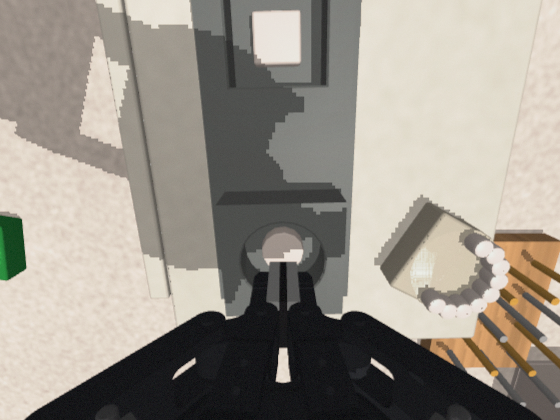

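The finger tips at (283,275) are centred sideways in the well mouth, which spans columns 245–321 with its top rim at (283,222). I'll check that rim and enter gently.

```bash
python3 - <<'E'
from h import *
c=read_camera('wrist'); print(onz(c,283,222,.115),'rim expect y',-.12+.024, onz(c,245,255,.115)[0],onz(c,321,255,.115)[0])
E
python3 -m inch '[0,0,0.01,0,0,0,-1, 0,0,0.018,0,0,0,-1, 0,0,0.024,0,0,0,-1, 0,0,0.027,0,0,0,-1, 0,0,0.027,0,0,0,-1]'
```

```text
[ 0.66348393 -0.09768048  0.115     ] rim expect y -0.096 0.6421158421977542 0.684903442983803
time: 7.25
ee_pos: [0.6623, -0.121, 0.1036]
eef_rot: [[0.0, 1.0, -0.001], [1.0, -0.0, 0.0], [0.0, -0.001, -1.0]]
ft_force: [-0.2, -0.3, 0.5]
gripper_width: 0.0002
finger_force: 0.0
```

```bash
python3 -m inch '[0,0,0.002,0,0,0,-1, 0,0,0.004,0,0,0,-1, 0,0,0.006,0,0,0,-1, 0,0,0.0075,0,0,0,-1, 0,0,0.0085,0,0,0,-1]'
```

```text
time: 7.75
ee_pos: [0.6627, -0.1211, 0.0961]
eef_rot: [[0.0, 1.0, 0.001], [1.0, -0.0, -0.0], [-0.0, 0.001, -1.0]]
ft_force: [-0.1, 0.5, 4.7]
gripper_width: 0.0
finger_force: 1.9
```

```bash
python3 -m inch '[0,0,0.001,0,0,0,-1, 0,0,0.001,0,0,0,-1, 0,0,0.001,0,0,0,-1, 0,0,0.001,0,0,0,-1, 0,0,0.001,0,0,0,-1, 0,0,0.001,0,0,0,-1, 0,0,0.001,0,0,0,-1, 0,0,0.001,0,0,0,-1]'; python3 -m inch '[0,0,0.001,0,0,0,-1, 0,0,0.001,0,0,0,-1]'
```

```text
time: 8.55
ee_pos: [0.6627, -0.1211, 0.096]
eef_rot: [[-0.0, 1.0, 0.001], [1.0, 0.0, -0.001], [-0.001, 0.001, -1.0]]
ft_force: [-2.4, -0.3, 9.2]
gripper_width: 0.0002
finger_force: 4.3
time: 8.75
ee_pos: [0.6628, -0.1211, 0.0959]
eef_rot: [[-0.0, 1.0, 0.001], [1.0, 0.0, -0.001], [-0.001, 0.001, -1.0]]
ft_force: [-5.0, 1.8, 13.5]
gripper_width: -0.0001
finger_force: 7.0
```

The key is on its stop and has been held for about 1 s. Releasing straight up.

```bash
python3 -m inch '[0,0,-0.012,0,0,0,-1, 0,0,-0.03,0,0,0,-1, 0,0,-0.06,0,0,0,-1, 0,0,-0.1,0,0,0,-1, 0,0,-0.14,0,0,0,-1, -0.04,-0.02,-0.14,0,0,0,-1, -0.08,-0.03,-0.14,0,0,0,-1, -0.08,-0.03,-0.14,0,0,0,-1]'
python3 - <<'E'
from h import *
c=cam('wrist','w4.png')
E
```

```text
time: 9.55
ee_pos: [0.631, -0.2054, 0.2337]
eef_rot: [[0.005, 1.0, -0.001], [1.0, -0.005, -0.001], [-0.001, -0.001, -1.0]]
ft_force: [0.9, 0.0, -0.7]
gripper_width: -0.0002
finger_force: 0.0
```

View pics/w4.png

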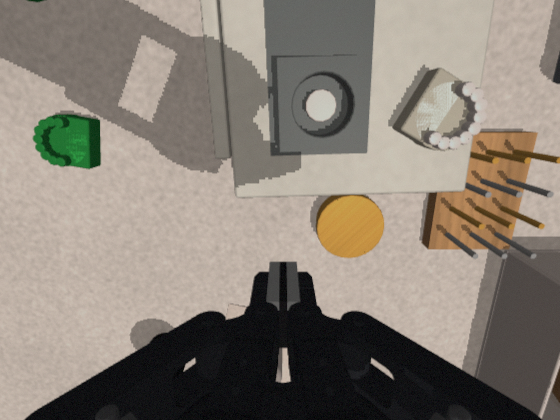

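The key is back up at (320,105), the spare cast and brass tin haven't moved, and the panel edge is at (203–220, 0–158). One last numeric check of the shut panel, then I'll hand in.

Run:
```python
from h import *
c=read_camera('wrist')
a,b=onz(c,217,158,.082),onz(c,237,194,.085); print('face',a,'front',b,'gap',b[0]-a[0])
if .008<b[0]-a[0]<.022: print(arm.job_done())
```

```text
face [ 0.57071871 -0.16489934  0.082     ] front [ 0.5880202 -0.1986188  0.085    ] gap 0.017301481265035834
the job is handed in; nothing more can be done
None
```

I pushed the drawer fully shut against its stop, then pressed the round key fully down for about 1 s and let it come back up. I handed the job in at about 9.6 s on the robot's clock; I did not see the cast inside the shut drawer or re-check the square key, which the arm never went near.

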